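Put three mixed-up reagent bottles back in their own cradles

ROBOT

A 7-joint arm with a two-finger parallel gripper is mounted at the origin on the work surface. World frame = base frame: x ahead of the robot, y to its left, z up, the work surface at z = 0. Lengths are in m, angles in rad, forces in N, time in s.
With the tool pointing down it reaches from about 0.425 to 0.95 m from the base axis. Payload 4.7 kg.
Tool frame: the origin (TCP) lies midway between the tips of the shut fingers; the grasp point (between the pads) lies env.hold_point_z behind it (env.hold_point_z is the distance from the TCP to the grasp point, in m); z points along the fingers, x is the direction in which the jaws open and shut, and the axes are right-handed (so a half turn about z gives the same grasp; the last joint's range is limited). The gripper opens to 85 mm and grips with 20 to 120 N. Pads are 22 mm wide; open, the fingers measure 114 mm over their backs; the gripper's body (76 mm by 85 mm) begins 54 mm behind the grasp point. The pads swing forward as they close: fully open they stand 13 mm farther back than shut.
Start: joints at [-1.275, 0.469, -0.049, 1.532, 0.024, 1.141, -0.082], TCP at [0.215, 0.64, 0.231] pointing down, gripper open.
Joint ranges: [-2.59, 2.59], [-0.33, 1.99], [-1.39, 1.29], [0.1, 2.45], [-1.04, 4.18], [0.21, 1.99], [-2.66, 2.66]. Speed limits (rad/s): [2.57, 2.57, 3.14, 3.14, 3.14, 3.14, 3.14].

INTERFACE

Orientations are given as [roll, pitch, yaw] about the fixed x, y, z axes, in that order (R = Rz(yaw) Ry(pitch) Rx(roll)).
In Python, from plant import env gives the robot as it stands.
- The arm moves only by the shell command python3 -m inch 'ROWS' [FORCE]. ROWS is JSON, a list of rows, each a list of 7 numbers: the turn, a rotation vector about the world's x, y, z in rad, then the shift along the world's x, y, z in cm, then the finger opening in cm, from 0 to 8.54. A call has 1 to 10 rows; each row is the pose to reach, as a shift and turn from the pose measured when the call began; what a row does not reach only later rows make up. A row lasts 1/8 s, in which the tool goes at most 62.5 mm and 10.7 degrees, less where a joint would pass 70% of its speed; a pose out of reach is approached as far as the arm can. A call with a gripper value outside its range is refused whole. The fingers move at their own pace and stop on an object; FORCE is the grip in N (left out, the last holds). Time passes only in rows, so rows that repeat a pose let the fingers close. It gives the time, the measured TCP pose, the force and the opening at its end, in the units of the state.
- env.get_obs(): the state, without advancing time (a new reading comes with each control period).
- env.capture(name): name is "side" or "top"; returns the picture (480x640x3 uint8, red, green, blue); there is no depth.
- env.camera_info(name): a dict with "vfov" (degrees; the focal length in pixels is half the picture's height over the tangent of half this angle, whatever the lens; pixels are square), "cx", "cy" (the principal point, pixels), "eye" and "attitude" of the camera in the world. Camera axes: x right, y down, z forward; pixel columns grow to the right and rows downward; lengths in m; the calibration is good to about 2 mm. A picture is of the moment at which its call begins. camera_info takes no time and is no camera call.
- env.finish_job(): hands the job in, once; it reports no verdict.
The state is a dict: "time": time; "q": joint angles; "qvel": joint speeds; "joint_efforts": joint torques, N m; "tcp_pos": TCP position; "eef_rot": TCP orientation; "ft_force": force on the tool from outside, world axes, zero at the start; "torque": the same for the moment, N m; "grip_width": opening from 0.0 (shut) to 1.0 (fully open).
Only numpy, scipy, OpenCV 4.12 (cv2) and the standard library are available. Lean on these libraries where they do the work, as an engineer would, in place of code of your own. Each camera call takes 0.05 s, during which the arm holds its last target. There are 200 camera calls.

TASK

The red, green and blue reagent bottles stand in one another's sloped cradles: put each into the cradle of its own colour, well centred along the cleat, flat on the slope with its foot against the cleat. Only one fits in a cradle at a time, so park one on the empty grey tray on the way and let go of it there; do not stand any on the bench, drop or tip them, and leave the black-capped bottle, the tube rack and the tip box where they are.

Things in the scene. Friction and masses are not known exactly. Their poses are not given: they have to be found in the camera images.
- bottle_red: Red bottle: white, round, with red screw cap and label band. Body 62 mm in diameter up to 78 mm, then a shoulder narrowing to the cap at 92 mm; cap 36 mm in diameter, 92 to 120 mm above the underside. 0.2 to 0.4 kg. Loose. Origin: centre of the underside; z along its axis towards the cap.
- bottle_green: Green bottle: white, round, with green screw cap and label band. Body 62 mm in diameter up to 78 mm, then a shoulder narrowing to the cap at 92 mm; cap 36 mm in diameter, 92 to 120 mm above the underside. 0.2 to 0.4 kg. Loose. Origin: centre of the underside; z along its axis towards the cap.
- bottle_blue: Blue bottle: white, round, with blue screw cap and label band. Body 62 mm in diameter up to 78 mm, then a shoulder narrowing to the cap at 92 mm; cap 36 mm in diameter, 92 to 120 mm above the underside. 0.2 to 0.4 kg. Loose. Origin: centre of the underside; z along its axis towards the cap.
- cradle_red: Red plate 84 x 96 mm fixed on the bench, sloped 0.21 rad, with a cleat 12 mm high, 8 mm thick across its low end (-x, robot's side). Origin on the bench; z vertical, x level and uphill, y along the cleat. A bottle that is home (flat, foot at the cleat) has its underside's centre at (0, 0, 0.020) here, its axis leaning 0.21 rad from vertical towards -x. The slope reaches 43 mm uphill from there.
- cradle_green: Green plate 84 x 96 mm fixed on the bench, sloped 0.21 rad, with a cleat 12 mm high, 8 mm thick across its low end (-x, robot's side). Origin on the bench; z vertical, x level and uphill, y along the cleat. A bottle that is home (flat, foot at the cleat) has its underside's centre at (0, 0, 0.020) here, its axis leaning 0.21 rad from vertical towards -x. The slope reaches 43 mm uphill from there.
- cradle_blue: Blue plate 84 x 96 mm fixed on the bench, sloped 0.21 rad, with a cleat 12 mm high, 8 mm thick across its low end (-x, robot's side). Origin on the bench; z vertical, x level and uphill, y along the cleat. A bottle that is home (flat, foot at the cleat) has its underside's centre at (0, 0, 0.020) here, its axis leaning 0.21 rad from vertical towards -x. The slope reaches 43 mm uphill from there.
- tray: Empty grey waiting tray with a steel-coloured middle, level, 110 x 110 mm and 10 mm high, fixed to the bench; a bottle can be parked on its flat top. Origin: centre of its underside, z up.
- bottle_black: Bystander: a bottle of the same shape with a black cap and black band, standing on the bench, not part of the job. Origin: centre of the underside.
- tube_rack: Bystander: white rack 60 x 190 mm full of purple-capped sample tubes, 90 mm high, loose. Origin: centre of the underside.
- tip_box: Bystander: orange pipette tip box with a paler, smaller clear lid, 80 x 115 mm, 58 mm high, loose. Origin: centre of the underside.
Mind the look-alikes: they are no part of the job. Leave any orange, pink or purple look-alike of the cradle_red alone.

How it is judged:
By the outcome, as a careful person would: the job done as asked, in the order asked, and still so for the second after the job is handed in, with the robot touching nothing.
It also fails if it takes over 106 s, if anything falls off the work surface, if the arm or the gripper's body presses on something with over 40 N, if the wrist force passes 120 N, or if a joint passes its speed limit or range.

## Working session

There is one attempt and no reset: what is moved stays moved. The work goes in short steps, Python scripts to look and compute and a shell command to move; the robot and the scene stay as the last step left them, time stands still between calls to the robot, and variables do not carry over. Pictures are saved under pics/ and viewed, about 12 in all and at most 16, crops included, and the job is handed in when it is done.

```bash
ls; mkdir -p pics; python3 - <<'E'
from plant import env
import cv2
o=env.get_obs();print(o, env.hold_point_z)
for n in("side","top"):
    print(n,env.camera_info(n)); cv2.imwrite(f"pics/{n}0.png",env.capture(n)[:,:,::-1])
E
```

```text
pics
{'time': 0.0, 'q': array([-1.27493369,  0.46943048, -0.04860367,  1.53371073,  0.02409552,
        1.14097576, -0.08229841]), 'qvel': array([ 5.68997410e-04, -1.16516410e-03, -9.37894636e-04,  3.17565978e-04,
        6.93872089e-05,  4.45123452e-04, -2.42292327e-04]), 'joint_efforts': array([-6.71497237e-04, -5.10305393e+01, -4.67982469e-02, -2.37711561e+01,
        1.06863258e-02,  7.41553609e-03,  1.75329234e-06]), 'tcp_pos': array([0.21517801, 0.63916472, 0.23026171]), 'eef_rot': array([3.14152956e+00, 1.93780783e-03, 1.24607313e+00]), 'ft_force': array([ 0.66106987,  0.43436753, -0.64601321]), 'torque': array([ 0.00994086, -0.00701747, -0.03482233]), 'grip_width': 0.9950319406621801} 0.0187
side {'vfov': 45.659381301306695, 'cx': 311.3444734803443, 'cy': 237.97357640714597, 'eye': array([ 0.45681305, -0.78018141,  0.88822984]), 'attitude': array([-2.39920160e+00, -9.93904581e-04, -1.48827610e-01])}
top {'vfov': 54.16853403026163, 'cx': 324.8875929626212, 'cy': 242.95990272325048, 'eye': array([ 0.3740455 , -0.00255174,  0.95336632]), 'attitude': array([-2.96044256, -0.00796231, -1.55637407])}
```

View pics/top0.png

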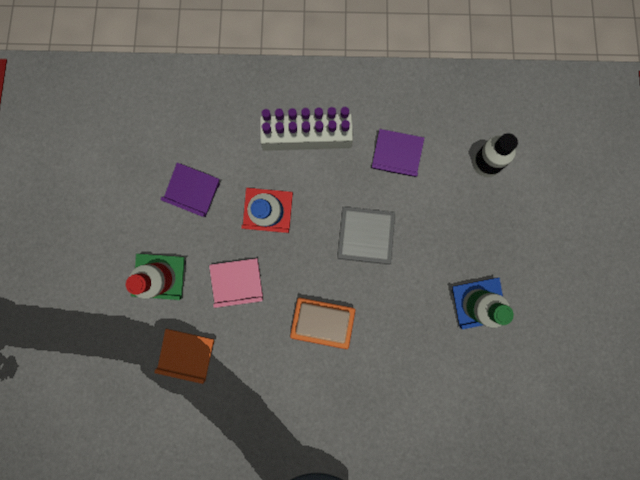

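View pics/side0.png

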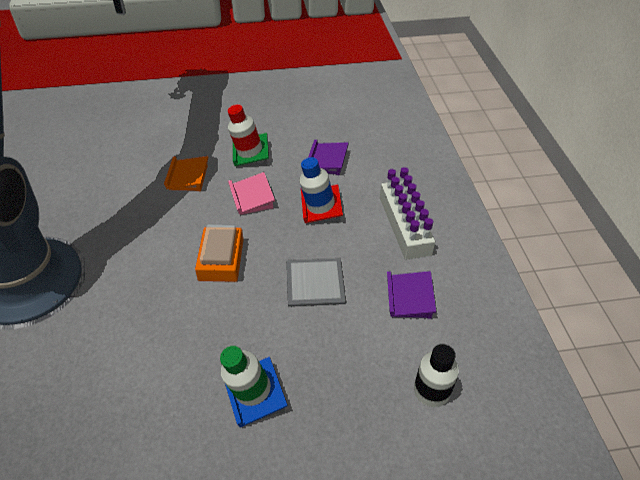

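The top view shows blue at (264,209) on the red cradle, red at (140,283) on the green one and green at (500,313) on the blue one. The tray is at (367,235). I'll zoom in to get the plate corners.

```bash
python3 - <<'E'
import cv2,numpy as np
t=cv2.imread("pics/top0.png");s=cv2.imread("pics/side0.png")
def c(im,x,y): return cv2.resize(im[y:y+75,x:x+100],None,fx=4,fy=4,interpolation=cv2.INTER_CUBIC)
A=np.vstack([np.hstack([c(t,225,173),c(t,115,240)]),np.hstack([c(t,440,265),c(t,320,197)])])
B=np.vstack([np.hstack([c(s,280,152),c(s,205,98)]),np.hstack([c(s,205,350),c(s,265,245)])])
A=np.clip(A*1.6,0,255);B=np.clip(B*1.6,0,255)
cv2.imwrite("pics/zt.png",A);cv2.imwrite("pics/zs.png",B)
E
```

```text
[ WARN:0@0.099] global loadsave.cpp:1063 imwrite_ Unsupported depth image for selected encoder is fallbacked to CV_8U.
```

View pics/zt.png

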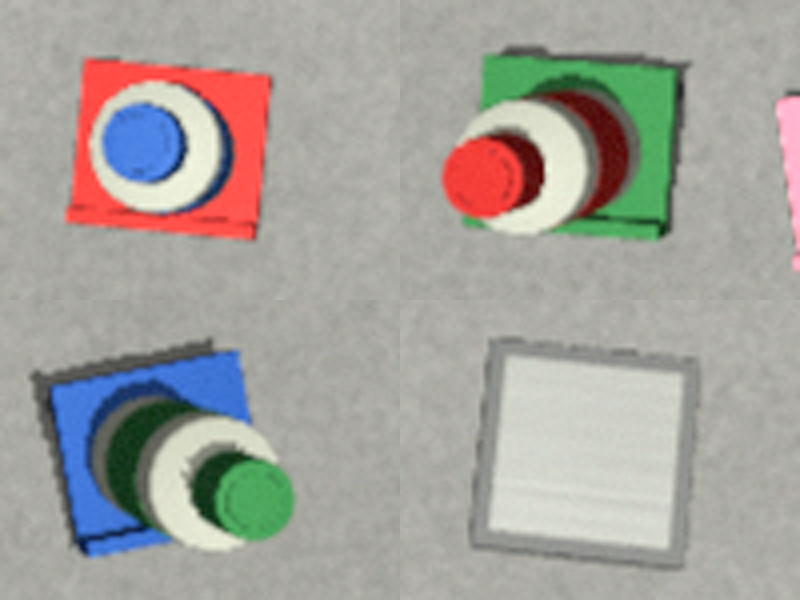

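View pics/zs.png

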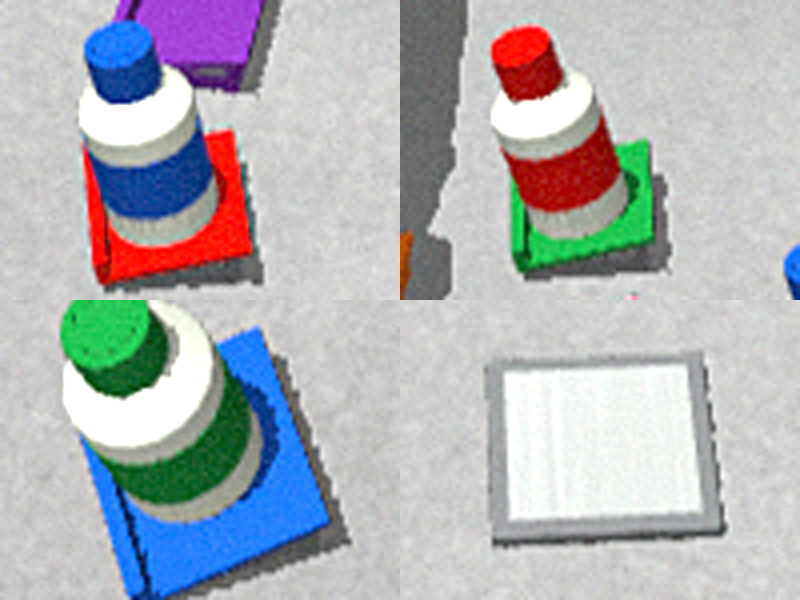

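Red cradle: uphill corners in the top crop at (86,58) and (271,76). All three cleats face the robot, and the bottles look seated. Next I'll fit plate poses from the corners and triangulate the cap tops.

```bash
cat >h.py <<'E'
import numpy as np,cv2
from plant import env
from scipy.spatial.transform import Rotation as R
from scipy.optimize import least_squares
S=np.tan(.21)
def proj(n,P):
    i=env.camera_info(n);f=240/np.tan(np.radians(i["vfov"])/2)
    p=R.from_euler("xyz",i["attitude"]).inv().apply(np.atleast_2d(P)-i["eye"])
    return np.c_[i["cx"]+f*p[:,0]/p[:,2],i["cy"]+f*p[:,1]/p[:,2]]
def tri(pt,ps):
    r=least_squares(lambda P:np.r_[proj("top",P)[0]-pt,proj("side",P)[0]-ps],[.5,0,.1]);return r.x,np.abs(r.fun).max()
def plate(loc,pt,ps,x0):
    def W(v): return np.c_[loc[:,:2]@np.array([[np.cos(v[2]),np.sin(v[2])],[-np.sin(v[2]),np.cos(v[2])]])+v[:2],loc[:,2]]
    r=least_squares(lambda v:np.r_[proj("top",W(v))-pt,proj("side",W(v))-ps].ravel(),x0);return r.x,np.abs(r.fun).max()
def cappos(v,h=.12): # home point on axis at height h
    c,s=np.cos(v[2]),np.sin(v[2]);l=-h*np.sin(.21);return np.array([v[0]+c*l,v[1]+s*l,.02+h*np.cos(.21)])
E
python3 - <<'E'
from h import *
up=np.array([[.0435,.048,.0293],[.0435,-.048,.0293]])
D=dict(red=([[86,58],[271,76]],(225,173),[[233,131],[251,250]],(280,152),"blue",[144,143],[120,43]),
green=([[85,56],[277,68]],(115,240),[[249,140],[254,241]],(205,98),"red",[84,177],[123,44]),
blue=([[50,87],[240,50]],(440,265),[[258,27],[330,222]],(205,350),"green",[255,200],[105,33]))
for k,(a,ao,b,bo,bn,ct,cs) in D.items():
    f=lambda z,o:np.array(z)/4+o-.375
    v,e=plate(up,f(a,ao),f(b,bo),[.5,0,0]); P,e2=tri(f(ct,ao),f(cs,bo))
    p0=[np.linalg.norm(tri(f(a[0],ao),f(b[0],bo))[0]-tri(f(a[1],ao),f(b[1],bo))[0])]
    print(k,v.round(4),round(e,2),"edge",p0,tri(f(a[0],ao),f(b[0],bo))[0][2],"| cap of",bn,P.round(4),round(e2,2),"home",cappos(v).round(4))
    x=[-.038*np.cos(.21)]; c,s=np.cos(v[2]),np.sin(v[2])
tr=np.array([[.055,.055,.01],[.055,-.055,.01],[-.055,-.055,.01],[-.055,.055,.01]])
a=np.array([[95,38],[300,58],[285,267],[70,247]])/4+[320,197]-.375
b=np.array([[87,62+0],[303,52],[323,223],[92,232]])/4+[265,245]-.375
# side order: far-low,far-up,near-up,near-low -> match up/left(+y),up/right(-y),low right,low left
b=b[[1,2,3,0]]
print(plate(tr,a,b,[.5,0,0]))
E
```

```text
red [ 0.61    0.1103 -0.0816] 0.98 edge [np.float64(0.09550236673988528)] 0.02498779560424853 | cap of blue [0.5861 0.1093 0.1358] 0.61 home [0.5851 0.1123 0.1374]
green [ 0.4709  0.3213 -0.0546] 1.25 edge [np.float64(0.09609238862216404)] 0.023828923585251988 | cap of red [0.4474 0.3215 0.1347] 0.64 home [0.4459 0.3226 0.1374]
blue [ 0.4286 -0.3176  0.2075] 0.98 edge [np.float64(0.0968072697760348)] 0.025250047074727007 | cap of green [ 0.4035 -0.3188  0.1315] 0.29 home [ 0.4041 -0.3228  0.1374]
(array([ 0.56694419, -0.09305503, -0.09143571]), np.float64(0.9744413895193134))
```

```bash
cat >>h.py <<'E'
C=dict(red=np.array([.610,.1103,-.0816]),green=np.array([.4709,.3213,-.0546]),blue=np.array([.4286,-.3176,.2075]),tray=np.array([.5669,-.0931,-.0914]))
def target(k,h,dy=0,tilt=.21,z0=.02,up=0,dx=0):
    """tool pose with TCP at height h on the axis of a bottle home on k"""
    v=C[k]; Y=R.from_euler("z",v[2]); T=Y*R.from_rotvec([0,-tilt,0])
    P=np.array([v[0],v[1],z0])+Y.apply([dx,dy,0])+T.apply([0,0,h])+[0,0,up]
    return P,T*R.from_euler("xyz",[np.pi,0,np.pi/2])
def go(k,h,**a):
    o=env.get_obs();P,Q=target(k,h,**a);c=R.from_euler("xyz",o["eef_rot"])
    best=min((Q,Q*R.from_euler("z",np.pi)),key=lambda q:(q*c.inv()).magnitude())
    print(k,h,a,"turn",(best*c.inv()).as_rotvec().round(3),"shift cm",((P-o["tcp_pos"])*100).round(2))
E
python3 -c "
from h import *
go('red',.19,dy=-.0015);go('red',.091,dy=-.0015);go('red',.091,up=.10)"
```

```text
red 0.19 {'dy': -0.0015} turn [-0.041 -0.206  0.242] shift cm [ 35.52 -52.72  -2.45]
red 0.091 {'dy': -0.0015} turn [-0.041 -0.206  0.242] shift cm [ 37.58 -52.89 -12.14]
red 0.091 {'up': 0.1} turn [-0.041 -0.206  0.242] shift cm [ 37.59 -52.74  -2.14]
```

```bash
python3 -m inch '[[0,0,0.05,4,-5,1,8.5],[0,0,0.12,8,-11,2,8.5],[0,-0.05,0.18,12,-17,2,8.5],[-0.02,-0.1,0.24,16,-23,2,8.5],[-0.03,-0.15,0.24,20,-29,2,8.5],[-0.041,-0.2,0.24,24,-35,2,8.5],[-0.041,-0.206,0.242,28,-41,1,8.5],[-0.041,-0.206,0.242,32,-47,0,8.5],[-0.041,-0.206,0.242,35.5,-52.7,-2,8.5],[-0.041,-0.206,0.242,35.5,-52.7,-2.4,8.5]]' 60; python3 -c "
from h import *
o=env.get_obs();print(o)
go('red',.19,dy=-.0015);go('red',.091,dy=-.0015)
cv2.imwrite('pics/a.png',cv2.resize(env.capture('side')[40:280,180:500,::-1],None,fx=2,fy=2))"
```

```text
time: 1.35
tcp_pos: [0.5624, 0.124, 0.2103]
eef_rot: [2.931, -0.0, 1.489]
ft_force: [0.8, 1.9, 0.2]
grip_width: 0.997
{'time': 1.35, 'q': array([-0.50673017,  0.23600839,  0.2026758 ,  1.95107196,  0.04818903,
        0.76544216,  1.14328541]), 'qvel': array([ 0.78375925,  0.35730288,  0.21499132, -0.11284092, -0.39184758,
       -0.33414365,  1.19944014]), 'joint_efforts': array([ -2.9457783 , -38.46641779,   1.90550521, -20.78684092,
         0.60690377,  -0.15204327,  -1.00064233]), 'tcp_pos': array([0.56240886, 0.12403721, 0.21028185]), 'eef_rot': array([ 2.93133458e+00, -1.40091926e-04,  1.48892384e+00]), 'ft_force': array([0.77067495, 1.94813974, 0.15501863]), 'torque': array([0.06703971, 0.18636666, 0.00771919]), 'grip_width': 0.9970794335081816}
red 0.19 {'dy': -0.0015} turn [-0.  0.  0.] shift cm [ 0.8  -1.2  -0.45]
red 0.091 {'dy': -0.0015} turn [-0.  0.  0.] shift cm [  2.86  -1.37 -10.13]
```

View pics/a.png

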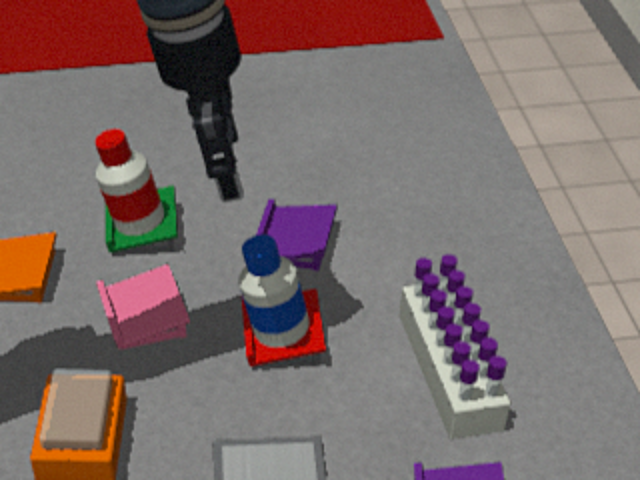

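```bash
python3 -m inch '[[0,0,0,0.8,-1.2,-0.4,8.5],[0,0,0,0.8,-1.2,-0.4,8.5],[0,0,0,0.8,-1.2,-0.4,8.5]]' 60;python3 -c "
from h import *
print(proj('side',[[.5624,.124,.2103],[.586,.109,.136]]))
o=env.get_obs();print(o['tcp_pos'],proj('side',o['tcp_pos']),proj('top',o['tcp_pos']))
go('red',.091,dy=-.0015)
a=env.capture('side')[40:280,180:500,::-1];b=env.capture('top')[90:330,150:470,::-1]
cv2.imwrite('pics/b.png',np.vstack([a,b]))"
```

```text
time: 1.78
tcp_pos: [0.5726, 0.103, 0.2044]
eef_rot: [2.932, 0.006, 1.478]
ft_force: [-0.1, -0.4, -0.5]
grip_width: 0.992
[[295.83365357 129.47404676]
 [308.97144726 162.6311148 ]]
[0.57256351 0.10295687 0.20437467] [[302.49879538 138.02496736]] [[258.86509158 205.29098021]]
red 0.091 {'dy': -0.0015} turn [ 0.006 -0.001  0.012] shift cm [ 1.84  0.74 -9.54]
```

View pics/b.png

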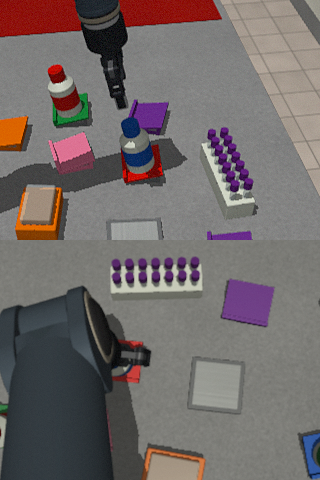

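```bash
python3 -m inch '[[0.006,0,0.012,-0.2,0.9,0,8.5],[0.006,0,0.012,-0.2,0.9,0,8.5],[0.006,0,0.012,-0.2,0.9,0,8.5],[0.006,0,0.012,-0.2,0.9,0,8.5]]';python3 -c "
from h import *
o=env.get_obs();print(o['qvel'].round(3));go('red',.19,dy=-.0015)
go('red',.091,dy=-.0015)"
```

```text
time: 2.38
tcp_pos: [0.5706, 0.1122, 0.2047]
eef_rot: [2.932, -0.0, 1.491]
ft_force: [-0.4, -0.3, -0.7]
grip_width: 0.997
[ 0.003  0.001  0.001 -0.001  0.    -0.001 -0.   ]
red 0.19 {'dy': -0.0015} turn [-0.    -0.    -0.001] shift cm [-0.02 -0.02  0.11]
red 0.091 {'dy': -0.0015} turn [-0.    -0.    -0.001] shift cm [ 2.04 -0.19 -9.57]
```

```bash
python3 -m inch '[[0,0,0,0.7,-0.1,-3.2,8.5],[0,0,0,1.4,-0.1,-6.4,8.5],[0,0,0,2.0,-0.2,-9.5,8.5],[0,0,0,2.0,-0.2,-9.5,8.5],[0,0,0,2.0,-0.2,-9.5,8.5],[0,0,0,2.0,-0.2,-9.5,8.5]]';python3 -c "
from h import *
go('red',.091,dy=-.0015);go('red',.088,dy=-.0015)
a=env.capture('side')[120:220,250:370,::-1];b=env.capture('top')[150:250,220:340,::-1]
cv2.imwrite('pics/c.png',cv2.resize(np.hstack([a,b]),None,fx=3,fy=3))"
```

```text
time: 3.12
tcp_pos: [0.5914, 0.1106, 0.1113]
eef_rot: [2.929, -0.001, 1.491]
ft_force: [-0.1, 0.9, -0.1]
grip_width: 0.99
red 0.091 {'dy': -0.0015} turn [-0.001  0.002 -0.001] shift cm [-0.04 -0.02 -0.23]
red 0.088 {'dy': -0.0015} turn [-0.001  0.002 -0.001] shift cm [ 0.02 -0.03 -0.52]
```

View pics/c.png

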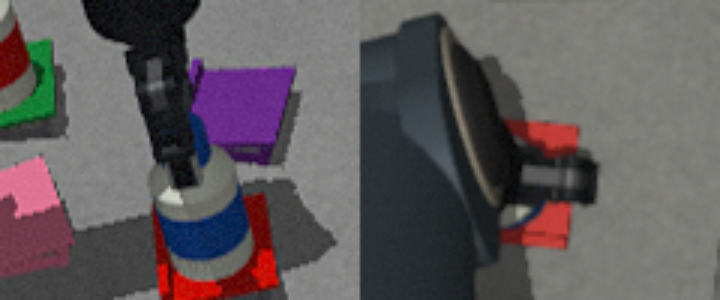

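```bash
python3 -m inch '[[0,0.002,0,0.1,0,-0.35,8.5],[0,0.002,0,0.1,0,-0.35,8.5],[0,0.002,0,0.1,0,-0.35,2],[0,0.002,0,0.1,0,-0.35,2],[0,0.002,0,0.1,0,-0.35,2],[0,0.002,0,0.1,0,-0.35,2],[0,0.002,0,0.1,0,-0.35,2],[0,0.002,0,0.1,0,-0.35,2]]' 60
```

```text
time: 4.22
tcp_pos: [0.5922, 0.1095, 0.108]
eef_rot: [2.932, -0.0, 1.49]
ft_force: [-2.1, -1.7, 5.2]
grip_width: 0.402
```

```bash
python3 -m inch '[[0,0,0,0,0,1.5,1],[0,0,0,0,0,4,1],[0,0,0,0,0,7,1],[0,0,0,0,0,9,1],[0,0,0,0,0,9,1],[0,0,0,0,0,9,1],[0,0,0,0,0,9,1]]' 80;python3 -c "
from h import *
o=env.get_obs();print(o['ft_force'],o['torque'])
a=env.capture('side')[80:230,220:420,::-1]
cv2.imwrite('pics/d.png',cv2.resize(a,None,fx=4,fy=4,interpolation=2))"
```

```text
time: 5.1
tcp_pos: [0.5913, 0.1094, 0.1966]
eef_rot: [2.934, 0.001, 1.49]
ft_force: [-0.7, 0.9, -1.9]
grip_width: 0.399
[-0.72299208  0.87942397 -1.88696851] [0.01695537 0.34357356 0.03103178]
```

View pics/d.png

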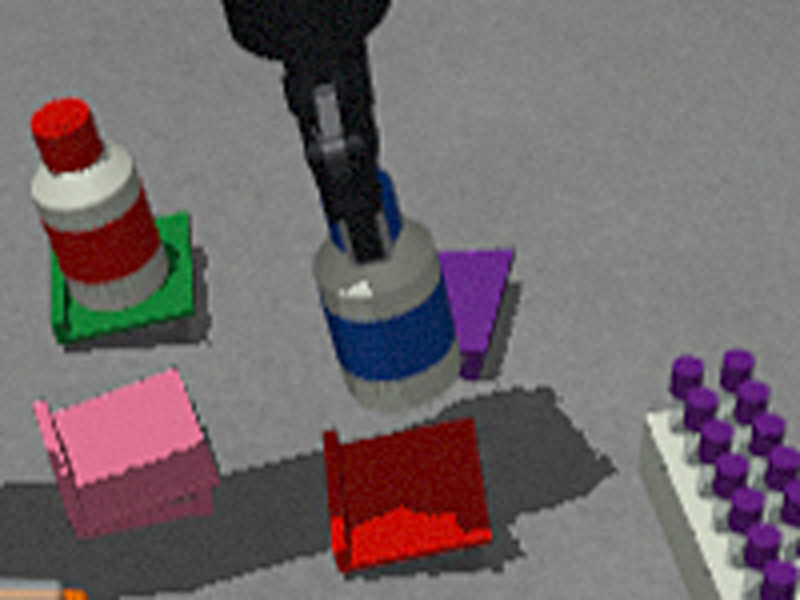

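```bash
python3 -c "
from h import *
go('tray',.09,tilt=0,z0=.013);go('tray',.09,tilt=0,z0=.06)"
```

```text
tray 0.09 {'tilt': 0, 'z0': 0.013} turn [ 0.019  0.207 -0.011] shift cm [ -2.46 -20.25  -9.37]
tray 0.09 {'tilt': 0, 'z0': 0.06} turn [ 0.019  0.207 -0.011] shift cm [ -2.46 -20.25  -4.67]
```

```bash
python3 -m inch '[[0,0.02,0,-0.2,-2,0,1],[0.005,0.07,0,-0.6,-6,0,1],[0.01,0.12,-0.005,-1.2,-10,-1,1],[0.015,0.17,-0.01,-1.8,-14,-2,1],[0.019,0.207,-0.011,-2.2,-18,-3,1],[0.019,0.207,-0.011,-2.5,-20.2,-4.5,1],[0.019,0.207,-0.011,-2.5,-20.2,-5,1],[0.019,0.207,-0.011,-2.5,-20.2,-5,1],[0.019,0.207,-0.011,-2.5,-20.2,-5,1],[0.019,0.207,-0.011,-2.5,-20.2,-5,1]]' 80;python3 -c "
from h import *
go('tray',.09,tilt=0,z0=.013);go('tray',.09,tilt=0,z0=.01)"
```

```text
time: 6.4
tcp_pos: [0.567, -0.0915, 0.1472]
eef_rot: [3.141, -0.001, 1.481]
ft_force: [-0.2, -0.1, -1.9]
grip_width: 0.401
tray 0.09 {'tilt': 0, 'z0': 0.013} turn [-0.001  0.001 -0.001] shift cm [-0.01 -0.16 -4.42]
tray 0.09 {'tilt': 0, 'z0': 0.01} turn [-0.001  0.001 -0.001] shift cm [-0.01 -0.16 -4.72]
```

```bash
python3 -m inch '[[0,0,0,0,0,-1.5,1],[0,0,0,0,-0.1,-3,1],[0,0,0,0,-0.1,-4,1],[0,0,0,0,-0.1,-4.4,1],[0,0,0,0,-0.1,-4.5,1],[0,0,0,0,-0.1,-4.6,1],[0,0,0,0,-0.1,-4.6,1],[0,0,0,0,-0.1,-4.6,1]]' 80
```

```text
time: 7.4
tcp_pos: [0.5672, -0.0925, 0.1015]
eef_rot: [3.14, -0.001, 1.481]
ft_force: [-0.0, -0.2, -2.4]
grip_width: 0.402
```

Not in contact yet, so I'll lower it further in 1 mm steps.

```bash
python3 -m inch '[[0,0,0,0,0,-0.1,1],[0,0,0,0,0,-0.1,1],[0,0,0,0,0,-0.1,1]]' 80;python3 -m inch '[[0,0,0,0,0,-0.1,1],[0,0,0,0,0,-0.1,1],[0,0,0,0,0,-0.1,1]]' 80
```

```text
time: 7.78
tcp_pos: [0.5672, -0.0925, 0.1005]
eef_rot: [3.14, -0.001, 1.481]
ft_force: [0.7, 0.7, -2.0]
grip_width: 0.4
time: 8.15
tcp_pos: [0.5673, -0.0925, 0.0996]
eef_rot: [3.14, -0.001, 1.481]
ft_force: [-0.6, -0.7, -1.4]
grip_width: 0.4
```

```bash
python3 -m inch '[[0,0,0,0,0,-0.1,1],[0,0,0,0,0,-0.1,1],[0,0,0,0,0,-0.1,1]]' 80;python3 -m inch '[[0,0,0,0,0,-0.15,1],[0,0,0,0,0,-0.15,1],[0,0,0,0,0,-0.15,1]]' 80
```

```text
time: 8.52
tcp_pos: [0.5676, -0.0926, 0.0995]
eef_rot: [3.139, -0.001, 1.48]
ft_force: [-2.4, 0.5, 6.2]
grip_width: 0.399
time: 8.9
tcp_pos: [0.5677, -0.0927, 0.0995]
eef_rot: [3.139, -0.002, 1.48]
ft_force: [-3.6, -0.4, 9.1]
grip_width: 0.397
```

```bash
python3 -m inch '[[0,0,0,0,0,0.05,1],[0,0,0,0,0,0.05,8.5],[0,0,0,0,0,0.05,8.5],[0,0,0,0,0,0.05,8.5],[0,0,0,0,0,0.05,8.5],[0,0,0,0,0,3,8.5],[0,0,0,0,0,7,8.5],[0,0,0,0,0,11,8.5],[0,0,0,0,0,11,8.5],[0,0,0,0,0,11,8.5]]' 60;python3 -c "
from h import *
go('green',.19,dy=-.000);go('green',.0895)
cv2.imwrite('pics/e.png',env.capture('side')[...,::-1])"
```

```text
time: 10.15
tcp_pos: [0.5672, -0.0926, 0.209]
eef_rot: [3.14, -0.002, 1.48]
ft_force: [-0.4, -0.3, -0.9]
grip_width: 0.993
green 0.19 {'dy': -0.0} turn [-0.017 -0.208  0.035] shift cm [-13.59  41.61  -0.32]
green 0.0895 {} turn [-0.017 -0.208  0.035] shift cm [-11.49  41.49 -10.15]
```

View pics/e.png

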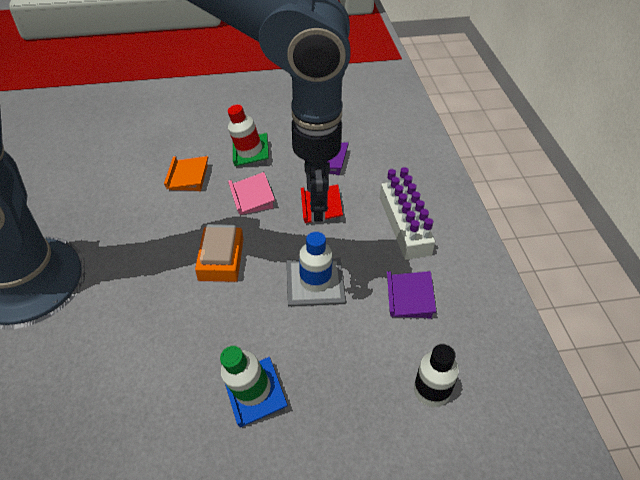

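```bash
python3 -m inch '[[0,-0.03,0,-1.5,4.5,0.5,8.5],[0,-0.08,0.01,-3,9,0.5,8.5],[-0.01,-0.13,0.02,-4.5,14,0.5,8.5],[-0.01,-0.18,0.03,-6,19,0.5,8.5],[-0.017,-0.208,0.035,-8,25,0.5,8.5],[-0.017,-0.208,0.035,-10,31,0.5,8.5],[-0.017,-0.208,0.035,-12,36.5,0.5,8.5],[-0.017,-0.208,0.035,-13.3,40.5,0,8.5],[-0.017,-0.208,0.035,-13.5,41.5,-0.3,8.5],[-0.017,-0.208,0.035,-13.5,41.5,-0.3,8.5]]' 60;python3 -m inch '[[0,0,0,0,0,0,8.5],[0,0,0,0,0,0,8.5]]';python3 -c "
from h import *
a=dict(dy=-.001,dx=.001)
go('green',.13,**a);go('green',.0895,**a)
cv2.imwrite('pics/e2.png',env.capture('top')[...,::-1])"
```

```text
time: 11.45
tcp_pos: [0.4315, 0.3218, 0.204]
eef_rot: [2.934, 0.003, 1.516]
ft_force: [0.7, -1.4, 0.4]
grip_width: 0.999
time: 11.7
tcp_pos: [0.4321, 0.3201, 0.2039]
eef_rot: [2.934, 0.003, 1.513]
ft_force: [-0.1, 0.3, -0.9]
grip_width: 0.995
green 0.13 {'dy': -0.001, 'dx': 0.001} turn [ 0.003 -0.003  0.003] shift cm [ 1.26  0.16 -5.68]
green 0.0895 {'dy': -0.001, 'dx': 0.001} turn [ 0.003 -0.003  0.003] shift cm [ 2.11  0.11 -9.64]
```

```bash
python3 -m inch '[[0.003,-0.003,0.003,0.7,0.15,-3,8.5],[0.003,-0.003,0.003,1.3,0.15,-6,8.5],[0.003,-0.003,0.003,2.1,0.1,-9.6,8.5],[0.003,-0.003,0.003,2.1,0.1,-9.6,8.5],[0.003,-0.003,0.003,2.1,0.1,-9.6,8.5],[0.003,-0.003,0.003,2.1,0.1,-9.6,8.5]]' 60;python3 -c "
from h import *
a=dict(dy=-.001,dx=.001)
go('green',.0895,**a)
a=env.capture('side')[80:190,180:330,::-1]
cv2.imwrite('pics/f.png',cv2.resize(np.hstack([a,cv2.imread('pics/e2.png')[160:270,210:340]]),None,fx=2.85,fy=2.85,interpolation=2))"
```

```text
time: 12.5
tcp_pos: [0.4537, 0.3223, 0.1098]
eef_rot: [2.929, -0.002, 1.517]
ft_force: [-0.5, 0.8, -0.6]
grip_width: 0.997
green 0.0895 {'dy': -0.001, 'dx': 0.001} turn [-0.002  0.003 -0.001] shift cm [-0.05 -0.1  -0.23]
```

View pics/f.png

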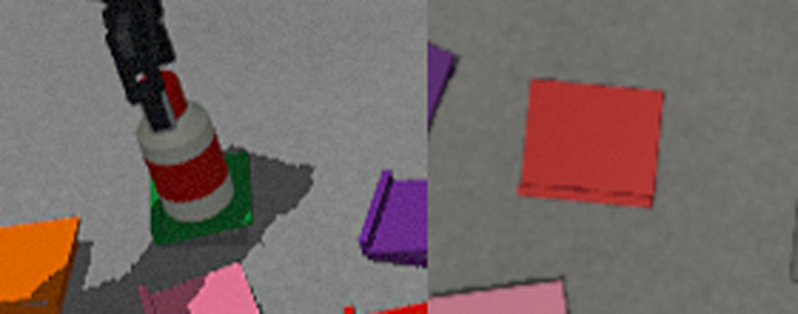

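The fingers straddle the red cap, and the empty red cradle's corners are visible at (532,80) and (664,91) in the crop. Closing.

```bash
python3 -m inch '[[0,0.003,0,0.05,-0.1,-0.25,8.5],[0,0.003,0,0.05,-0.1,-0.25,8.5],[0,0.003,0,0.05,-0.1,-0.25,1],[0,0.003,0,0.05,-0.1,-0.25,1],[0,0.003,0,0.05,-0.1,-0.25,1],[0,0.003,0,0.05,-0.1,-0.25,1],[0,0.003,0,0.05,-0.1,-0.25,1],[0,0.003,0,0.05,-0.1,-0.25,1]]' 80; python3 -c "
from h import *
go('green',.0895)
pt=np.array([[532-427.5,80],[664-427.5,91]])/2.85+[210,160]-.3
g=proj('top',np.c_[0,0,0]) 
v=C['red'];L=lambda y,x,z:[v[0]+np.cos(v[2])*x-np.sin(v[2])*y,v[1]+np.sin(v[2])*x+np.cos(v[2])*y,z]
print('obs',pt.round(1),'pred',proj('top',[L(.048,.0435,.0293),L(-.048,.0435,.0293)]).round(1))
img=cv2.imread('pics/e2.png').astype(int);m=((img[...,2]>2*img[...,1])&(img[...,2]>2*img[...,0])).astype(np.uint8);m[:170]=0;m[250:]=0;m[:,:225]=0;m[:,310:]=0
c=max(cv2.findContours(m,0,2)[0],key=cv2.contourArea);print(cv2.minAreaRect(c),cv2.approxPolyDP(c,4,True).ravel())
"
```

```text
time: 13.55
tcp_pos: [0.454, 0.32, 0.1077]
eef_rot: [2.933, -0.0, 1.516]
ft_force: [-2.4, -3.2, 6.5]
grip_width: 0.395
green 0.0895 {} turn [-0.    -0.001  0.   ] shift cm [-0.18  0.23 -0.01]
obs [[246.4 187.8]
 [292.7 191.6]] pred [[246.4 186.9]
 [293.1 191.4]]
((267.07110595703125, 209.7649383544922), (46.974098205566406, 40.809349060058594), 5.52754020690918) [246 188 242 227 288 232 292 193]
```

```bash
python3 -m inch '[[0,0,0,0,0,1.5,1],[0,0,0,0,0,4,1],[0,0,0,0,0,7,1],[0,0,0,0,0,9,1],[0,0,0,0,0,9,1],[0,0,0,0,0,9,1]]' 80;python3 -c "
from h import *
a=dict(dy=-.001,dx=.005)
go('red',.0895,up=.06,**a);go('red',.0895,up=.004,**a);go('red',.0895,dy=-.001,dx=.001)"
```

```text
time: 14.3
tcp_pos: [0.4534, 0.3196, 0.1969]
eef_rot: [2.934, 0.001, 1.516]
ft_force: [-1.0, -0.2, -2.7]
grip_width: 0.399
red 0.0895 {'up': 0.06, 'dy': -0.001, 'dx': 0.005} turn [ 0.001 -0.002 -0.027] shift cm [ 14.29 -20.92  -2.93]
red 0.0895 {'up': 0.004, 'dy': -0.001, 'dx': 0.005} turn [ 0.001 -0.002 -0.027] shift cm [ 14.29 -20.92  -8.53]
red 0.0895 {'dy': -0.001, 'dx': 0.001} turn [ 0.001 -0.002 -0.027] shift cm [ 13.89 -20.88  -8.93]
```

```bash
python3 -m inch '[[0,0,0,1.4,-2,0,1],[0,0,-0.01,3.8,-5.5,0,1],[0,0,-0.02,6.5,-9.5,0,1],[0,0,-0.027,9.2,-13.5,0,1],[0,0,-0.027,11.9,-17.5,0,1],[0,0,-0.027,14.3,-20.9,-1,1],[0,0,-0.027,14.3,-20.9,-3,1],[0,0,-0.027,14.3,-20.9,-3,1],[0,0,-0.027,14.3,-20.9,-3,1],[0,0,-0.027,14.3,-20.9,-3,1]]' 80;python3 -c "
from h import *
a=dict(dy=-.001,dx=.005)
go('red',.0895,up=.004,**a);go('red',.0895,dy=-.001,dx=.001)"
```

```text
time: 15.55
tcp_pos: [0.5965, 0.1115, 0.1675]
eef_rot: [2.933, 0.0, 1.491]
ft_force: [-0.3, 0.1, -1.8]
grip_width: 0.4
red 0.0895 {'up': 0.004, 'dy': -0.001, 'dx': 0.005} turn [ 0.    -0.002 -0.001] shift cm [-0.02 -0.11 -5.6 ]
red 0.0895 {'dy': -0.001, 'dx': 0.001} turn [ 0.    -0.002 -0.001] shift cm [-0.42 -0.08 -6.  ]
```

```bash
python3 -m inch '[[0,0,0,0,-0.1,-2,1],[0,0,0,0,-0.1,-4,1],[0,0,0,0,-0.1,-5.2,1],[0,0,0,0,-0.1,-5.5,1],[0,0,0,0,-0.1,-5.6,1],[0,0,0,0,-0.1,-5.6,1],[0,0,0,0,-0.1,-5.6,1]]' 80;python3 -m inch '[[0,0,0,0,0,-0.1,1],[0,0,0,0,0,-0.1,1],[0,0,0,0,0,-0.1,1]]';python3 -m inch '[[0,0,0,0,0,-0.1,1],[0,0,0,0,0,-0.1,1],[0,0,0,0,0,-0.1,1]]'
```

```text
time: 16.42
tcp_pos: [0.5969, 0.1106, 0.1121]
eef_rot: [2.932, 0.0, 1.49]
ft_force: [-1.4, -0.8, -3.2]
grip_width: 0.399
time: 16.8
tcp_pos: [0.5969, 0.1106, 0.1111]
eef_rot: [2.932, 0.0, 1.49]
ft_force: [0.1, 0.4, -2.6]
grip_width: 0.4
time: 17.18
tcp_pos: [0.5969, 0.1106, 0.1101]
eef_rot: [2.932, 0.0, 1.49]
ft_force: [0.2, -0.2, -2.5]
grip_width: 0.4
```

```bash
python3 -m inch '[[0,0,0,0,0,-0.1,1],[0,0,0,0,0,-0.1,1],[0,0,0,0,0,-0.1,1]]';python3 -m inch '[[0,0,0,0,0,-0.1,1],[0,0,0,0,0,-0.1,1],[0,0,0,0,0,-0.1,1]]'
```

```text
time: 17.55
tcp_pos: [0.5969, 0.1106, 0.1091]
eef_rot: [2.932, 0.0, 1.49]
ft_force: [0.0, -0.4, -1.6]
grip_width: 0.402
time: 17.92
tcp_pos: [0.5971, 0.1105, 0.1085]
eef_rot: [2.931, -0.0, 1.49]
ft_force: [-2.2, 0.1, 3.4]
grip_width: 0.397
```

```bash
python3 -m inch '[[0,0,0,-0.2,0.02,-0.04,1],[0,0,0,-0.3,0.02,-0.07,1],[0,0,0,-0.3,0.02,-0.07,1]]';python3 -m inch '[[0,0,0,-0.2,0.02,-0.05,1],[0,0,0,-0.2,0.02,-0.05,1],[0,0,0,-0.2,0.02,-0.05,1]]';python3 -m inch '[[0,0,0,-0.2,0.02,-0.04,1],[0,0,0,-0.2,0.02,-0.04,1],[0,0,0,-0.2,0.02,-0.04,1]]'
```

```text
time: 18.3
tcp_pos: [0.5945, 0.1109, 0.108]
eef_rot: [2.931, -0.0, 1.49]
ft_force: [0.9, -1.4, -0.8]
grip_width: 0.398
time: 18.68
tcp_pos: [0.5926, 0.1111, 0.1076]
eef_rot: [2.93, -0.001, 1.491]
ft_force: [0.5, -0.1, 1.5]
grip_width: 0.396
time: 19.05
tcp_pos: [0.5912, 0.1113, 0.1075]
eef_rot: [2.929, -0.001, 1.49]
ft_force: [2.5, -0.8, 0.2]
grip_width: 0.401
```

```bash
python3 -m inch '[[0,0,0,-0.1,0.0,-0.1,1],[0,0,0,-0.1,0.0,-0.1,1],[0,0,0,-0.1,0,-0.1,1]]';python3 -m inch '[[0,0,0,0,0,0,1],[0,0,0,0,0,0,4.5],[0,0,0,0,0,0,5],[0,0,0,0,0,0,6.5],[0,0,0,0,0,0,8.5],[0,0,0,0,0,0,8.5],[0,0,0,0,0,0,8.5]]'; python3 -c "
from h import *
a=env.capture('side')[120:230,250:380,::-1]
cv2.imwrite('pics/g.png',cv2.resize(a,None,fx=5,fy=5,interpolation=2))"
```

```text
time: 19.42
tcp_pos: [0.5911, 0.1112, 0.1074]
eef_rot: [2.927, -0.001, 1.49]
ft_force: [2.6, -0.9, 5.8]
grip_width: 0.402
time: 20.3
tcp_pos: [0.5911, 0.1112, 0.1074]
eef_rot: [2.927, -0.001, 1.49]
ft_force: [-1.0, 0.6, -0.5]
grip_width: 0.997
```

View pics/g.png

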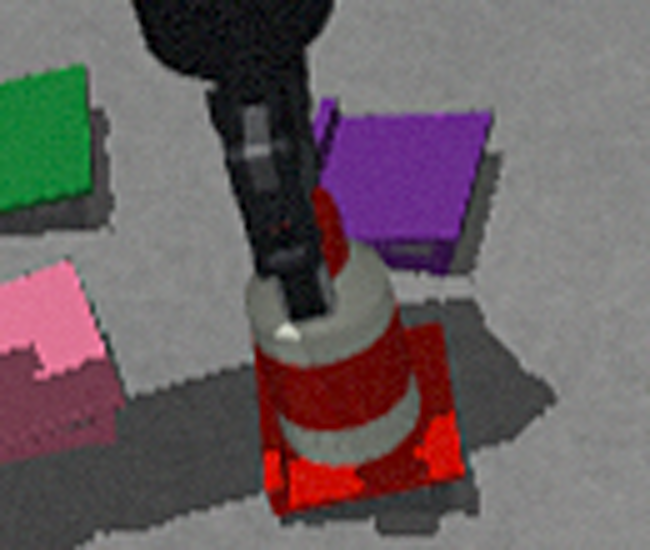

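Red is seated in its cradle, with its foot at the cleat. I'll retreat along its axis and fetch green.

```bash
python3 -m inch '[[0,0,0,-0.6,0.05,3,8.5],[0,0,0,-1.3,0.1,6,8.5],[0,0,0,-2,0.2,9.8,8.5],[0,0,0,-2,0.2,9.8,8.5],[0,0,0,-2,0.2,9.8,8.5]]';python3 -c "
from h import *
P,e=C['blue'],0
a=dict(dy=.003,dx=0)
go('blue',.19,**a);go('blue',.0895,**a)"
```

```text
time: 20.98
tcp_pos: [0.5707, 0.1131, 0.2049]
eef_rot: [2.928, -0.001, 1.49]
ft_force: [-0.3, -0.5, -1.2]
grip_width: 0.998
blue 0.19 {'dy': 0.003, 'dx': 0} turn [-0.001  0.004  0.288] shift cm [-18.15 -43.59   0.09]
blue 0.0895 {'dy': 0.003, 'dx': 0} turn [-0.001  0.004  0.288] shift cm [-16.1  -43.16  -9.74]
```

```bash
python3 -m inch '[[0,0,0.02,-1.8,-4.4,1,8.5],[0,0,0.06,-3.8,-9,1,8.5],[0,0,0.1,-5.8,-14,1,8.5],[0,0,0.14,-8,-19,1,8.5],[0,0,0.18,-10,-24,1,8.5],[0,0,0.22,-12,-29,1,8.5],[0,0,0.26,-14,-34,1,8.5],[0,0,0.288,-16,-39,1,8.5],[0,0.004,0.288,-17.7,-42.5,0.5,8.5],[0,0.004,0.288,-18.1,-43.6,0,8.5]]';python3 -m inch '[[0,0,0,-0.1,-0.2,0,8.5],[0,0,0,-0.1,-0.2,0,8.5],[0,0,0,-0.1,-0.2,0,8.5]]';python3 -c "
from h import *
a=dict(dy=.003,dx=0)
go('blue',.0895,**a)"
```

```text
time: 22.22
tcp_pos: [0.3877, -0.3251, 0.2031]
eef_rot: [2.934, -0.003, 1.773]
ft_force: [1.0, -0.3, -0.5]
grip_width: 0.995
time: 22.6
tcp_pos: [0.3871, -0.3261, 0.2029]
eef_rot: [2.935, -0.003, 1.775]
ft_force: [0.1, 0.1, 1.1]
grip_width: 0.993
blue 0.0895 {'dy': 0.003, 'dx': 0} turn [-0.003 -0.004  0.003] shift cm [ 2.26  0.76 -9.54]
```

```bash
python3 -m inch '[[-0.003,-0.004,0.003,0.6,0.5,-3,8.5],[-0.003,-0.004,0.003,1.3,0.6,-6,8.5],[-0.003,-0.004,0.003,2.1,0.7,-9.3,8.5],[-0.003,-0.004,0.003,2.2,0.7,-9.4,8.5],[-0.003,-0.004,0.003,2.2,0.7,-9.5,8.5],[-0.003,-0.004,0.003,2.2,0.7,-9.5,8.5]]' 60;python3 -c "
from h import *
a=dict(dy=.003,dx=0)
go('blue',.0895,**a)
a=env.capture('side')[320:450,190:340,::-1];b=env.capture('top')[250:380,400:550,::-1]
cv2.imwrite('pics/h.png',cv2.resize(np.hstack([a,b]),None,fx=2.6,fy=2.6,interpolation=2))"
```

```text
time: 23.35
tcp_pos: [0.4097, -0.3196, 0.1093]
eef_rot: [2.93, 0.002, 1.778]
ft_force: [-0.5, 0.5, -0.4]
grip_width: 0.997
blue 0.0895 {'dy': 0.003, 'dx': 0} turn [0.002 0.002 0.   ] shift cm [ 0.    0.11 -0.18]
```

View pics/h.png

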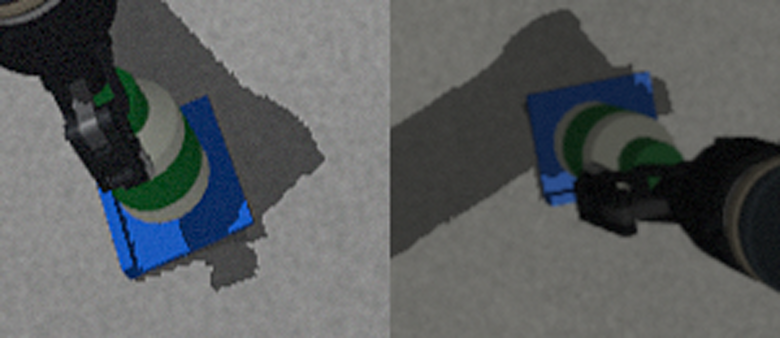

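```bash
python3 -m inch '[[0,0.002,0,0.1,0.15,-0.2,8.5],[0,0.002,0,0.1,0.15,-0.2,8.5],[0,0.002,0,0.1,0.15,-0.2,1],[0,0.002,0,0.1,0.15,-0.2,1],[0,0.002,0,0.1,0.15,-0.2,1],[0,0.002,0,0.1,0.15,-0.2,1],[0,0.002,0,0.1,0.15,-0.2,1],[0,0.002,0,0.1,0.15,-0.2,1]]' 80; python3 -m inch '[[0,0,0,0,0,0,1],[0,0,0,0,0,0,1]]';python3 -c "
from h import *
go('blue',.0895)"
```

```text
time: 24.45
tcp_pos: [0.4101, -0.3167, 0.1077]
eef_rot: [2.933, -0.001, 1.779]
ft_force: [-3.4, 4.0, 9.3]
grip_width: 0.401
time: 24.7
tcp_pos: [0.4099, -0.3165, 0.1076]
eef_rot: [2.933, -0.002, 1.779]
ft_force: [-1.4, 1.9, 2.9]
grip_width: 0.399
blue 0.0895 {} turn [-0.001 -0.002 -0.   ] shift cm [ 0.04 -0.49 -0.01]
```

```bash
python3 -m inch '[[0,0,0,0,0,1.5,1],[0,0,0,0,0,4,1],[0,0,0,0,0,7,1],[0,0,0,0,0,9.5,1],[0,0,0,0,0,9.5,1],[0,0,0,0,0,9.5,1]]' 80;python3 -c "
from h import *
a=dict(dy=-.001,dx=.005)
go('green',.0895,up=.09,**a)
cv2.imwrite('pics/topg.png',env.capture('top')[...,::-1]);cv2.imwrite('pics/sideg.png',env.capture('side')[...,::-1])
"
```

```text
time: 25.45
tcp_pos: [0.4091, -0.316, 0.2016]
eef_rot: [2.934, -0.003, 1.779]
ft_force: [0.3, 0.0, -3.7]
grip_width: 0.399
green 0.0895 {'up': 0.09, 'dy': -0.001, 'dx': 0.005} turn [-0.003 -0.003 -0.263] shift cm [ 4.81 63.7  -0.41]
```

```bash
python3 -m inch '[[0,0,-0.02,0.8,4.5,0.5,1],[0,0,-0.06,1.6,9.5,0.5,1],[0,0,-0.1,2.4,15,0.5,1],[0,0,-0.14,3,21,0.5,1],[0,0,-0.18,3.5,27,0.5,1],[0,0,-0.22,4,33,0.5,1],[0,0,-0.25,4.4,39,0.5,1],[0,0,-0.263,4.6,45,0.5,1],[0,0,-0.263,4.8,51,0.2,1],[0,0,-0.263,4.8,56.5,0,1]]' 80;python3 - <<'E'
from h import *
def seg(im,k):
    b,g,r=[im[...,i].astype(int) for i in range(3)]
    return {'green':(g>1.5*r)&(g>1.3*b),'blue':(b>1.6*r)&(b>1.25*g)}[k].astype(np.uint8)
def corners(im,k,x0,y0,x1,y1):
    m=seg(im,k);z=np.zeros_like(m);z[y0:y1,x0:x1]=m[y0:y1,x0:x1]
    c=max(cv2.findContours(z,0,2)[0],key=cv2.contourArea);return cv2.approxPolyDP(cv2.convexHull(c),3,True)[:,0].tolist()
def model(k):
    v=C[k];Y=R.from_euler('z',v[2])
    sl=lambda s,n:(s*np.cos(.21)-n*np.sin(.21),.02+s*np.sin(.21)+n*np.cos(.21))
    pts=[]
    for s,n in((.0445,0),(-.0395,.012),(-.0395,0)):
        x,z=sl(s,n)
        for y in(.048,-.048): pts.append(Y.apply([x,y,0])+[v[0],v[1],z])
    return pts
cv2.imwrite('pics/topb.png',env.capture('top')[...,::-1]);cv2.imwrite('pics/sideb.png',env.capture('side')[...,::-1])
for k,f,wt,ws in(('green','g',(120,240,195,310),(225,125,280,170)),('blue','b',(440,265,520,340),(215,340,300,440))):
    for n,w in(('top',wt),('side',ws)):
        im=cv2.imread(f'pics/{n}{f}.png');print(k,n,'obs',corners(im,k,*w));print('   pred up/cleattop/cleatlow',proj(n,model(k)).round(1).tolist())
A=cv2.imread('pics/topg.png')[235:315,115:195];B=cv2.imread('pics/topb.png')[265:345,440:520]
cv2.imwrite('pics/i.png',np.clip(cv2.resize(np.hstack([A,B]),None,fx=5,fy=5,interpolation=2)*1.5,0,255))
E
```

```text
time: 26.8
tcp_pos: [0.4563, 0.251, 0.2]
eef_rot: [2.937, -0.004, 1.516]
ft_force: [1.1, -0.2, -3.8]
grip_width: 0.401
green top obs [[136, 254], [183, 257], [181, 297], [131, 295]]
   pred up/cleattop/cleatlow [[136.4, 253.1], [184.5, 256.4], [131.4, 296.0], [180.1, 299.4], [134.0, 295.1], [182.0, 298.5]]
green side obs [[266, 133], [268, 158], [234, 165], [233, 136]]
   pred up/cleattop/cleatlow [[266.2, 131.8], [267.8, 156.6], [231.9, 135.7], [231.9, 160.7], [233.4, 139.4], [233.5, 164.5]]
blue top obs [[499, 278], [508, 319], [460, 327], [452, 287]]
   pred up/cleattop/cleatlow [[453.1, 285.9], [500.1, 276.6], [462.7, 328.7], [510.1, 319.2], [460.6, 327.4], [507.4, 318.0]]
blue side obs [[269, 357], [287, 405], [239, 426], [222, 373]]
   pred up/cleattop/cleatlow [[268.7, 355.7], [286.7, 404.6], [221.1, 372.7], [236.1, 423.7], [223.3, 375.7], [238.4, 426.3]][ WARN:0@2.279] global loadsave.cpp:1063 imwrite_ Unsupported depth image for selected encoder is fallbacked to CV_8U.
```

View pics/i.png

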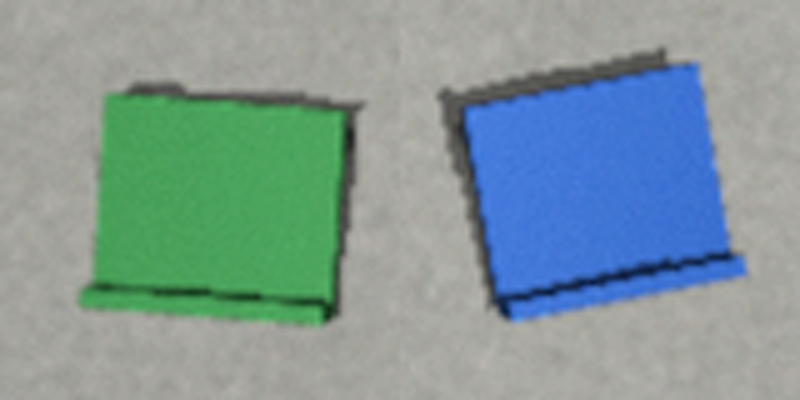

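```bash
python3 -m inch '[[0,0,0,0,3,0,1],[0,0,0,0.1,6.5,-1,1],[0,0,0,0.1,7,-3,1],[0,0,0,0.1,7,-4,1],[0,0,0,0.1,7,-4,1],[0,0,0,0.1,7,-4,1],[0,0,0,0.1,7,-4,1]]' 80;python3 -c "
from h import *
a=dict(dy=-.0005,dx=.006)
go('green',.0895,up=.004,**a)"
```

```text
time: 27.78
tcp_pos: [0.4568, 0.327, 0.1614]
eef_rot: [2.936, -0.011, 1.526]
ft_force: [-0.6, -0.2, -3.8]
grip_width: 0.402
green 0.0895 {'up': 0.004, 'dy': -0.0005, 'dx': 0.006} turn [-0.011 -0.004 -0.009] shift cm [ 0.15 -0.55 -4.99]
```

```bash
python3 -m inch '[[-0.011,-0.004,-0.009,0.15,-0.5,-1.5,1],[-0.011,-0.004,-0.009,0.15,-0.55,-3.5,1],[-0.011,-0.004,-0.009,0.15,-0.55,-4.5,1],[-0.011,-0.004,-0.009,0.15,-0.55,-4.9,1],[-0.011,-0.004,-0.009,0.15,-0.55,-4.9,1],[-0.011,-0.004,-0.009,0.15,-0.55,-4.9,1],[-0.011,-0.004,-0.009,0.15,-0.55,-4.9,1]]' 80;python3 -m inch '[[0,0,0,0,0,-0.15,1],[0,0,0,0,0,-0.15,1],[0,0,0,0,0,-0.15,1]]';python3 -m inch '[[0,0,0,0,0,-0.1,1],[0,0,0,0,0,-0.1,1],[0,0,0,0,0,-0.1,1]]';python3 -c "
from h import *
go('green',.0895,dy=-.0005,dx=.006)"
```

```text
time: 28.65
tcp_pos: [0.4586, 0.3218, 0.1129]
eef_rot: [2.93, -0.001, 1.517]
ft_force: [0.8, -0.6, -4.3]
grip_width: 0.399
time: 29.02
tcp_pos: [0.4585, 0.3218, 0.1115]
eef_rot: [2.93, -0.001, 1.517]
ft_force: [-0.0, -0.2, -3.9]
grip_width: 0.397
time: 29.4
tcp_pos: [0.4585, 0.3217, 0.1104]
eef_rot: [2.93, -0.001, 1.517]
ft_force: [0.1, -0.0, -2.7]
grip_width: 0.402
green 0.0895 {'dy': -0.0005, 'dx': 0.006} turn [-0.     0.001 -0.   ] shift cm [-0.03 -0.03 -0.29]
```

```bash
python3 -m inch '[[0,0,0,0,-0.03,-0.1,1],[0,0,0,0,-0.03,-0.1,1],[0,0,0,0,-0.03,-0.1,1]]';python3 -m inch '[[0,0,0,0,0,-0.1,1],[0,0,0,0,0,-0.1,1],[0,0,0,0,0,-0.1,1]]';python3 -m inch '[[0,0,0,-0.2,0.01,-0.05,1],[0,0,0,-0.3,0.02,-0.07,1],[0,0,0,-0.3,0.02,-0.07,1]]'
```

```text
time: 29.78
tcp_pos: [0.4585, 0.3215, 0.1094]
eef_rot: [2.93, -0.001, 1.517]
ft_force: [-0.9, -0.6, -3.5]
grip_width: 0.407
time: 30.15
tcp_pos: [0.4587, 0.3217, 0.1089]
eef_rot: [2.93, -0.001, 1.517]
ft_force: [-1.0, -0.4, 2.0]
grip_width: 0.401
time: 30.52
tcp_pos: [0.4561, 0.322, 0.1085]
eef_rot: [2.929, -0.001, 1.517]
ft_force: [1.2, -1.3, 2.3]
grip_width: 0.401
```

```bash
python3 -m inch '[[0,0,0,-0.2,-0.01,-0.06,1],[0,0,0,-0.2,-0.03,-0.06,1],[0,0,0,-0.2,-0.03,-0.06,1]]';python3 -m inch '[[0,0,0,-0.15,0,-0.05,1],[0,0,0,-0.15,0,-0.05,1],[0,0,0,-0.15,0,-0.05,1]]';python3 -m inch '[[0,0,0,-0.1,0,-0.08,1],[0,0,0,-0.1,0,-0.08,1],[0,0,0,-0.1,0,-0.08,1]]'
```

```text
time: 30.9
tcp_pos: [0.4541, 0.3222, 0.108]
eef_rot: [2.929, -0.002, 1.517]
ft_force: [1.4, 0.1, 2.7]
grip_width: 0.402
time: 31.28
tcp_pos: [0.4528, 0.3223, 0.1078]
eef_rot: [2.928, -0.002, 1.517]
ft_force: [1.6, -1.4, 3.4]
grip_width: 0.4
time: 31.65
tcp_pos: [0.4525, 0.3223, 0.1078]
eef_rot: [2.927, -0.002, 1.517]
ft_force: [1.1, -1.6, 7.0]
grip_width: 0.398
```

```bash
python3 -m inch '[[0,0,0,0,0,0,1],[0,0,0,0,0,0,4.5],[0,0,0,0,0,0,5],[0,0,0,0,0,0,6.5],[0,0,0,0,0,0,8.5],[0,0,0,0,0,0,8.5],[0,0,0,0,0,0,8.5]]';python3 -m inch '[[0,0,0,-0.6,0.05,3,8.5],[0,0,0,-1.3,0.1,6,8.5],[0,0,0,-2,0.1,9.8,8.5],[0,0,0,-2,0.1,9.8,8.5],[0,0,0,-2,0.1,9.8,8.5]]';python3 -c "
from h import *
go('tray',.0895,tilt=0,z0=.11);
a=env.capture('side')[80:230,200:400,::-1]
cv2.imwrite('pics/j.png',np.clip(1.3*cv2.resize(a,None,fx=4,fy=4,interpolation=2),0,255).astype('uint8'))"
```

```text
time: 32.52
tcp_pos: [0.4525, 0.3223, 0.1078]
eef_rot: [2.927, -0.003, 1.517]
ft_force: [0.1, -0.0, -0.3]
grip_width: 0.997
time: 33.15
tcp_pos: [0.4324, 0.3228, 0.2053]
eef_rot: [2.927, -0.002, 1.516]
ft_force: [1.2, 0.4, -0.3]
grip_width: 0.997
tray 0.0895 {'tilt': 0, 'z0': 0.11} turn [ 0.014  0.214 -0.037] shift cm [ 13.45 -41.59  -0.58]
```

View pics/j.png

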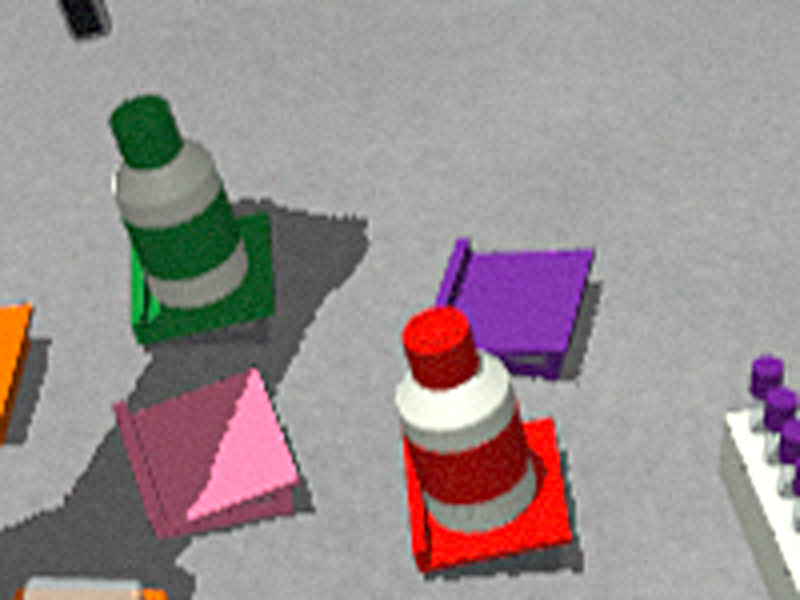

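```bash
python3 -m inch '[[0,0.03,0,1.5,-4.5,0.5,8.5],[0,0.08,-0.01,3,-9.5,0.5,8.5],[0.01,0.13,-0.02,4.8,-14.5,0.5,8.5],[0.01,0.18,-0.03,6.5,-20,0.5,8.5],[0.014,0.214,-0.037,8.5,-26,0.5,8.5],[0.014,0.214,-0.037,10.5,-32,0.5,8.5],[0.014,0.214,-0.037,12.3,-37.5,0.3,8.5],[0.014,0.214,-0.037,13.5,-41,-0.2,8.5],[0.014,0.214,-0.037,13.5,-41.5,-0.5,8.5],[0.014,0.214,-0.037,13.5,-41.5,-0.5,8.5]]';python3 -m inch '[[0,0,0,0,0,0,8.5],[0,0,0,0,0,0,8.5],[0,0,0,0,0,0,8.5]]'
```

```text
time: 34.45
tcp_pos: [0.5663, -0.0918, 0.1983]
eef_rot: [-3.138, -0.0, 1.479]
ft_force: [0.5, -0.4, 0.0]
grip_width: 0.994
time: 34.83
tcp_pos: [0.5664, -0.091, 0.1985]
eef_rot: [-3.138, -0.0, 1.481]
ft_force: [-0.1, 0.1, -0.2]
grip_width: 0.996
```

```bash
python3 -m inch '[[0,0,0,0.1,-0.15,-3,8.5],[0,0,0,0.1,-0.15,-6,8.5],[0,0,0,0.1,-0.15,-9,8.5],[0,0,0,0.1,-0.15,-9.8,8.5],[0,0,0,0.1,-0.15,-9.8,8.5],[0,0,0,0.1,-0.15,-9.8,8.5],[0,0,0,0.1,-0.15,-9.8,8.5]]';python3 -m inch '[[0,0,0,0,0,0,1],[0,0,0,0,0,0,1],[0,0,0,0,0,0,1],[0,0,0,0,0,0,1],[0,0,0,0,0,0,1],[0,0,0,0,0,0,1]]' 80
```

```text
time: 35.7
tcp_pos: [0.5681, -0.0926, 0.1017]
eef_rot: [-3.14, -0.0, 1.481]
ft_force: [-1.1, -0.8, 0.1]
grip_width: 0.999
time: 36.45
tcp_pos: [0.5687, -0.0928, 0.1022]
eef_rot: [3.142, 0.0, 1.481]
ft_force: [1.1, -1.3, 5.4]
grip_width: 0.399
```

```bash
python3 -m inch '[[0,0,0,0,0,1.5,1],[0,0,0,0,0,4,1],[0,0,0,0,0,7,1],[0,0,0,0,0,9.5,1],[0,0,0,0,0,9.5,1],[0,0,0,0,0,9.5,1]]' 80;python3 -c "
from h import *
a=dict(dy=.001,dx=.005)
go('blue',.092,up=.09,**a)"
```

```text
time: 37.2
tcp_pos: [0.5675, -0.0927, 0.196]
eef_rot: [-3.139, 0.0, 1.481]
ft_force: [-0.3, -0.6, -2.7]
grip_width: 0.396
blue 0.092 {'up': 0.09, 'dy': 0.001, 'dx': 0.005} turn [ 0.013 -0.213  0.296] shift cm [-15.3  -22.69   0.4 ]
```

```bash
python3 -m inch '[[0,-0.02,0.03,-1.5,-2,0.4,1],[0,-0.06,0.08,-3.5,-5,0.4,1],[0,-0.1,0.14,-5.8,-8.5,0.4,1],[0.01,-0.14,0.2,-8.2,-12,0.4,1],[0.01,-0.18,0.25,-10.6,-15.5,0.4,1],[0.013,-0.213,0.296,-13,-19,0.4,1],[0.013,-0.213,0.296,-15,-22,0.4,1],[0.013,-0.213,0.296,-15.3,-22.7,0,1],[0.013,-0.213,0.296,-15.3,-22.7,-1,1],[0.013,-0.213,0.296,-15.3,-22.7,-2,1]]' 80;python3 -m inch '[[0,0,0,0,0,-1,1],[0,0,0,0,0,-2,1],[0,0,0,0,0,-2,1],[0,0,0,0,0,-2,1]]';python3 -c "
from h import *
a=dict(dy=.001,dx=.005)
go('blue',.092,up=.004,**a)"
```

```text
time: 38.45
tcp_pos: [0.415, -0.3178, 0.1746]
eef_rot: [2.932, -0.002, 1.781]
ft_force: [-0.2, 0.7, -3.1]
grip_width: 0.4
time: 38.95
tcp_pos: [0.4153, -0.318, 0.1548]
eef_rot: [2.932, -0.002, 1.781]
ft_force: [0.4, 0.6, -2.1]
grip_width: 0.399
blue 0.092 {'up': 0.004, 'dy': 0.001, 'dx': 0.005} turn [-0.002 -0.    -0.002] shift cm [-0.08 -0.16 -4.09]
```

```bash
python3 -m inch '[[0,0,0,-0.1,-0.16,-1.5,1],[0,0,0,-0.1,-0.16,-3,1],[0,0,0,-0.1,-0.16,-3.9,1],[0,0,0,-0.1,-0.16,-4.1,1],[0,0,0,-0.1,-0.16,-4.1,1],[0,0,0,-0.1,-0.16,-4.1,1]]' 80;python3 -m inch '[[0,0,0,0,0,-0.1,1],[0,0,0,0,0,-0.1,1],[0,0,0,0,0,-0.1,1]]';python3 -m inch '[[0,0,0,0,0,-0.1,1],[0,0,0,0,0,-0.1,1],[0,0,0,0,0,-0.1,1]]';python3 -m inch '[[0,0,0,0,0,-0.1,1],[0,0,0,0,0,-0.1,1],[0,0,0,0,0,-0.1,1]]';python3 -c "
from h import *
go('blue',.092,dy=.001,dx=.005)"
```

```text
time: 39.7
tcp_pos: [0.4146, -0.3197, 0.1142]
eef_rot: [2.931, -0.001, 1.781]
ft_force: [0.4, -0.2, -2.0]
grip_width: 0.398
time: 40.08
tcp_pos: [0.4147, -0.3198, 0.1133]
eef_rot: [2.931, -0.001, 1.781]
ft_force: [0.4, 0.2, -2.4]
grip_width: 0.399
time: 40.45
tcp_pos: [0.4147, -0.3198, 0.1123]
eef_rot: [2.931, -0.001, 1.781]
ft_force: [0.3, -1.0, -3.1]
grip_width: 0.397
time: 40.83
tcp_pos: [0.4148, -0.3198, 0.1115]
eef_rot: [2.931, -0.001, 1.781]
ft_force: [-0.8, 0.5, 0.8]
grip_width: 0.393
blue 0.092 {'dy': 0.001, 'dx': 0.005} turn [-0.001  0.001 -0.002] shift cm [-0.03  0.03 -0.15]
```

```bash
python3 -m inch '[[0,0,0,-0.2,-0.02,-0.07,1],[0,0,0,-0.3,-0.04,-0.1,1],[0,0,0,-0.3,-0.04,-0.1,1]]';python3 -m inch '[[0,0,0,-0.2,-0.04,-0.06,1],[0,0,0,-0.2,-0.04,-0.06,1],[0,0,0,-0.2,-0.04,-0.06,1]]';python3 -m inch '[[0,0,0,-0.15,-0.03,-0.05,1],[0,0,0,-0.15,-0.03,-0.05,1],[0,0,0,-0.15,-0.03,-0.05,1]]';python3 -m inch '[[0,0,0,-0.1,-0.02,-0.08,1],[0,0,0,-0.1,-0.02,-0.08,1],[0,0,0,-0.1,-0.02,-0.08,1]]'; python3 -c "
from h import *
go('blue',.092,dy=.001)"
```

```text
time: 41.2
tcp_pos: [0.4123, -0.3204, 0.111]
eef_rot: [2.93, 0.0, 1.781]
ft_force: [0.1, 1.1, 5.2]
grip_width: 0.399
time: 41.58
tcp_pos: [0.4102, -0.321, 0.1105]
eef_rot: [2.93, 0.0, 1.781]
ft_force: [-1.6, 0.8, 5.6]
grip_width: 0.399
time: 41.95
tcp_pos: [0.4095, -0.3211, 0.1105]
eef_rot: [2.929, 0.001, 1.781]
ft_force: [0.7, 1.2, 6.0]
grip_width: 0.396
time: 42.32
tcp_pos: [0.4095, -0.3211, 0.1105]
eef_rot: [2.927, 0.001, 1.781]
ft_force: [-0.4, 3.0, 8.5]
grip_width: 0.395
blue 0.092 {'dy': 0.001} turn [ 0.     0.005 -0.003] shift cm [ 0.01  0.05 -0.05]
```

At the cleat: the last push no longer moves it. Releasing and retreating.

```bash
python3 -m inch '[[0,0,0,0,0,0,1],[0,0,0,0,0,0,4.5],[0,0,0,0,0,0,5],[0,0,0,0,0,0,6.5],[0,0,0,0,0,0,8.5],[0,0,0,0,0,0,8.5],[0,0,0,0,0,0,8.5]]';python3 -m inch '[[0,0,0,-0.6,-0.1,3,8.5],[0,0,0,-1.3,-0.2,6,8.5],[0,0,0,-2,-0.4,9.8,8.5],[0,0,0,-2,-0.4,13,8.5],[0,0,0,2,4,16,8.5],[0,0,0,2,10,18,8.5],[0,0,0,2,16,18,8.5],[0,0,0,2,22,18,8.5],[0,0,0,2,22,18,8.5],[0,0,0,2,22,18,8.5]]';python3 -c "
from h import *
t=env.capture('top')[...,::-1];s=env.capture('side')[...,::-1];cv2.imwrite('pics/tf.png',t);cv2.imwrite('pics/sf.png',s)
c=lambda im,x,y:cv2.resize(im[y:y+100,x:x+100],None,fx=2.6,fy=2.6,interpolation=2)
cv2.imwrite('pics/k.png',np.clip(1.4*np.vstack([np.hstack([c(t,225,160),c(t,105,230),c(t,430,255)]),np.hstack([c(s,270,140),c(s,205,85),c(s,205,335)])]),0,255).astype('uint8'))"
```

```text
time: 43.2
tcp_pos: [0.4095, -0.3211, 0.1105]
eef_rot: [2.927, 0.001, 1.781]
ft_force: [-0.3, -0.5, 0.5]
grip_width: 0.992
time: 44.45
tcp_pos: [0.4294, -0.1017, 0.2906]
eef_rot: [2.927, 0.002, 1.781]
ft_force: [-0.8, -0.2, 0.3]
grip_width: 0.995
```

View pics/k.png

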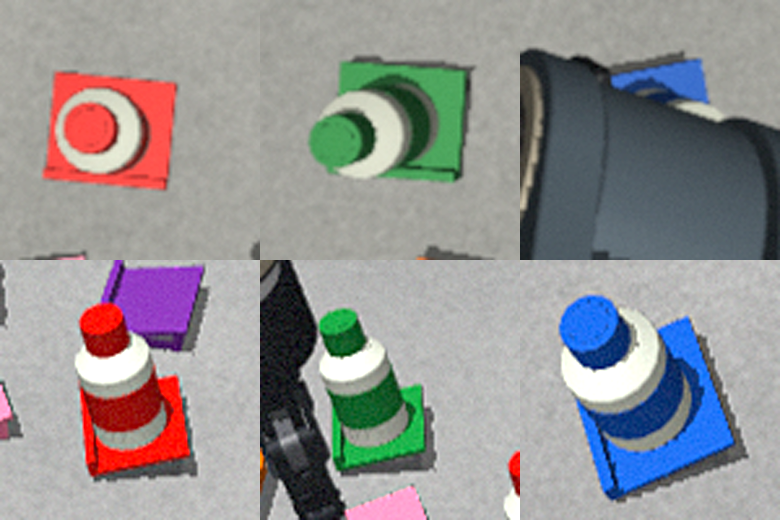

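```bash
python3 -c "
from h import *
f=lambda x,y,ox,oy:np.array([x/2.6+ox-.3,y/2.6+oy-.3])
for k,t,s in(('red',f(90,128,225,160),f(102,57,270,140)),('green',f(76,138,105,230),f(78,60,205,85)),('blue',None,f(70,56,205,335))):
    h=cappos(C[k])
    if t is not None: print(k,'tri',tri(t,s)[0].round(4),end=' ')
    print('home',h.round(4),'side obs',s.round(1),'pred',proj('side',h).round(1))
print(env.get_obs()['time'])"
```

```text
red tri [0.585  0.1116 0.136 ] home [0.5851 0.1123 0.1374] side obs [308.9 161.6] pred [[308.3 161.1]]
green tri [0.448  0.3239 0.1358] home [0.4459 0.3227 0.1374] side obs [234.7 107.8] pred [[233.9 107.6]]
home [ 0.4041 -0.3228  0.1374] side obs [231.6 356.2] pred [[230.8 358.2]]
44.55
```

The cap tops of red and green triangulate within about 2.5 mm of home. Blue's side view agrees within about 2 px. Handing in.

```bash
python3 -c "
from plant import env
print(env.finish_job())"
```

```text
the job is handed in; nothing more can be done
None
```

The red, green and blue bottles are each in the cradle of their own colour, and the job is handed in. I parked blue on the tray and let go of it there. Then I put red and green into their cradles, and blue last. Each bottle was lowered to contact on the slope, slid down to the cleat and released. The robot's clock stood at about 44.6 s.

Last checks:
- **Seating:** the final pictures show all three bottles leaning on their slopes with the foot at the cleat. The gripper was about 29 cm up and clear of everything.
- **Red:** the cap top is about 1.5 mm from its expected home position, mostly in height.
- **Green:** the cap top is about 3 mm from home, or roughly 2 mm uphill and 1 mm along the cleat. That is close to the 2 mm camera calibration limit.
- **Blue:** the arm blocked the top view, so I could only check it from the side camera. It agrees to about 2 px, and the tool was within about 1 mm of its target when it let go.
- **Bystanders:** I never moved down near the black-capped bottle, tube rack, tip box or look-alike cradles. I did not measure their positions again at the end.

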